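# Bring a hanging power module to rest over the inverter base

## Robot

A 6-joint arm with a two-finger parallel gripper is mounted at the origin on the work surface. World frame = base frame: x ahead of the robot, y to its left, z up, the work surface at z = 0. Lengths are in m, angles in rad, forces in N, time in s.
With the tool pointing down it reaches from about 0.375 to 0.975 m from the base axis. Payload 3.8 kg.
Tool frame: the origin (TCP) lies at the centre of the arm's flange, where the gripper is bolted on; the fingertips stand 173 mm ahead of it and the grasp point (between the pads) lies 155 mm ahead of it (bot.tip_reach is the distance from the TCP to the fingertips, in m); z points along the fingers, y is the line along which they close (so a half turn about z gives the same grasp; the last joint's range is limited). The gripper opens to 85 mm and grips with 20 to 120 N. Pads are 22 mm wide; open, the fingers measure 114 mm over their backs; the gripper's body (76 mm by 85 mm) begins 54 mm behind the grasp point. The pads swing forward as they close: fully open they stand 13 mm farther back than shut.
Start: joints at [1.299, 0.264, 1.604, -0, 1.274, -0.037], TCP at [0.157, 0.656, 0.405] pointing down, gripper open.
Joint ranges: [-2.63, 2.63], [-0.94, 2.18], [0.31, 2.57], [-1.31, 4.45], [0, 2.66], [-2.55, 2.55]. Speed limits (rad/s): [2.57, 2.57, 3.14, 3.14, 3.14, 3.14].

## Interface

Orientations are given as a rotation vector (axis times angle).
In Python, from workcell import bot gives the robot as it stands.
- The arm moves only by the tool drive_tool, never from a script. Its arguments are lists of equal length, an entry for each row: "claw": the finger opening in mm, from 0 to 85.4; "slide": the shift along the world's x, y, z each as a share of 0.5 m, from -1 to 1, a list of three; "yaw": the turn about the world's z as a share of 180 degrees, from -1 to 1. A call has 1 to 8 rows; each row is the pose to reach, as a shift and turn from the pose commanded when the call began, turning the shorter way round; what a row does not reach only later rows make up. A row lasts 1/12 s, in which the tool goes at most 41.7 mm and 7.16 degrees, less where a joint would pass 70% of its speed; a pose out of reach is approached as far as the arm can. A call with a number of a shift or a turn outside -1 to 1 is refused whole. A call with a gripper value outside its range is refused whole. The fingers move at their own pace and stop on an object; "newtons" is the grip in N (left out, the last holds). Time passes only in rows, so rows that repeat a pose let the fingers close. It gives the time, the measured TCP pose, the force, the opening and the grip force at its end, in the units of the state.
- bot.read_state(): the state, without advancing time (a new reading comes with each control period).
- bot.read_camera(name): name is "scene" or "side" or "wrist"; returns a dict with "color" (400x640x3 uint8, red, green, blue), "depth" (400x640 float32, m along the optical axis (not along the pixel's ray), 0 where there is no reading), "mtx" (3x3 intrinsics, pixels), "k1" (the pictures are not rectified: a ray, as slopes to the right and down, at radius r is drawn at 1 + k1 r^2 times it, then the intrinsics apply), "eye" and "rotation" of the camera in the world. Camera axes: x right, y up, looking along -z (the intrinsics and any distortion apply to the point x, -y, -z); pixel columns grow to the right and rows downward; lengths in m; the calibration is good to about 2 mm. A picture is of the moment at which its call begins.
- bot.finish_job(): hands the job in; it is judged then, once.
The state is a dict: "time": time; "q": joint angles; "joint_vel": joint speeds; "joint_torque": joint torques, N m; "tool_pos": TCP position; "tcp_rot": TCP orientation; "wrist_force": force on the tool from outside, world axes, zero at the start; "torque": the same for the moment, N m; "width": opening from 0.0 (shut) to 1.0 (fully open); "grip_force": force on a finger pad.
Only numpy, scipy, OpenCV 4.12 (cv2) and the standard library are available. Lean on these libraries where they do the work, as an engineer would, in place of code of your own. Each camera call takes 0.05 s, during which the arm holds its last target. There are 200 camera calls.

## Task

Take the overhead trolley by its handle post, pull the hanging power module out over its parking lip and along the rail until its guide pin is above the socket in the open inverter base. The module kicks into a swing as it comes over the lip: damp it by moving the trolley only, without touching the module or letting it swing out wildly, and keep it hanging still above the socket for four seconds or more. Then let go of the trolley and leave the module there, hanging still; leave the other things on the bench alone.

Things in the scene. Friction and masses are not known exactly. Their poses are not given: they have to be found in the camera images.
- gantry: Fixed aluminium bench gantry: rail 960 mm long along its own y axis, bar 24 x 20 mm, top 275 mm above the bench, on posts at y = -465 and +465 mm (caps reach 281 mm). Origin: on the bench below the middle of the rail; z up. The parked trolley stands at y = -200 mm.
- lip (a point): Middle of the parking stand's lip: a fixed round bar of 5 mm radius across the rail, axis 72.5 mm above the bench, 12 mm on the +y side of the parked guide pin. Pulling the trolley makes the lip hold the pin back: the module tilts until, at about 0.05 m of travel and -0.3 rad, the pin slips over and the module swings free.
- trolley (a joint): Travel of the trolley along the rail in m, growing along the gantry's +y; 0 = parked, against its end stop, where it starts; other stop at 0.52. About 1.5 N of friction: it stays where it is left. Dark steel carriage 50 x 60 mm over the rail, roof 285 mm above the bench.
- handle (a point): Middle of the trolley's handle: an upright black round post, 26 mm diameter, 50 mm high, on the carriage roof over the rail. The point lies on its axis, 25 mm below its top, 310 mm above the bench. Free on all sides; grip it from above.
- swing (a joint): Angle (rad) of the module about its pivot under the carriage (axis across the rail, 200 mm up); 0 = level, positive = pin towards the gantry's +y. Almost frictionless: free swing lasts over a minute. Period nominally 1.33 s (1.27 to 1.38), equivalent length L = 0.44 m: L angle'' = -g sin(angle) - cos(angle) x trolley acceleration. Hanging mass about 0.80 kg.
- module: Hanging power module, not to be touched: aluminium bar 370 mm long (along the rail), 45 mm wide, a dark steel and copper transformer on each end, finned heat sink under the middle, two slanting stays up to the pivot; swings as one rigid piece. Origin on the pivot axis, axes as the gantry's when level; bar 63 mm and transformer tops 26 mm below the origin.
- pin (a point): Lower end of the module's guide pin, a steel pin with a ball foot of 20 mm diameter below the middle of the module, 128 mm below the pivot; 72 mm above the bench when the module hangs still.
- chassis: Fixed open base of a welding inverter: a red sheet-metal tray 150 mm wide, 300 mm long (along the rail), 42 mm high, standing on the bench centred below the rail, well away from the parking stand. Origin: centre of its underside; its y axis parallel to the rail.
- socket (a point): Centre of the mouth of the socket in the middle of that base: a black boss of 60 mm diameter with a round hollow, its rim 34 mm above the bench, exactly below the rail. It lies at a trolley travel of 0.28 to 0.42 m. The module always stays above it; nothing is inserted.
- multimeter: Bystander: yellow multimeter 75 x 140 x 38 mm lying on the bench between robot and rail; origin at the centre of its underside.
- screwdriver: Bystander: screwdriver lying on the bench beyond the rail.
- solder_spool: Bystander: grey spool of 56 mm diameter, 42 mm high, beyond the rail; origin at the centre of its underside.

How it is judged:
By the outcome, as a careful person would: the job done as asked, in the order asked, and still so for the second after the job is handed in, with the robot touching nothing.
It also fails if it takes over 51 s, if anything falls off the work surface, if the arm or the gripper's body presses on something with over 40 N, if the wrist force passes 120 N, or if a joint passes its speed limit or range.

## Working session

There is one attempt and no reset: what is moved stays moved. The work goes in short steps, Python scripts to look and compute and a tool call to move; the robot and the scene stay as the last step left them, time stands still between calls to the robot, and variables do not carry over. Pictures are saved under pics/ and viewed, at most 10 in all, crops included, and the job is handed in when it is done.

Besides the shell and the picture viewer there is one more tool, called after ">>>" as name([rows], argument=value, ...), one row to a line, values as JSON. drive_tool: Moves the arm, as the interface text tells. Shift numbers are shares of 0.5 m and turn numbers shares of 180 degrees, none past 1 either way. Its arguments: {"type":"object","properties":{"claw":{"type":"array","items":{"type":"number"}},"slide":{"type":"array","items":{"type":"array","items":{"type":"number"}}},"yaw":{"type":"array","items":{"type":"number"}},"newtons":{"type":"number"}},"required":["claw","slide","yaw"]}

```bash
mkdir -p pics; ls
cat > h.py <<'E'
import numpy as np, cv2
from workcell import bot
def cam(n):
    c=bot.read_camera(n); return {k:(np.array(v) if k!='k1' else v) for k,v in c.items()}
def rays(c,uv):
    uv=np.asarray(uv,float).reshape(-1,1,2)
    p=cv2.undistortPoints(uv,c['mtx'].astype(float),np.array([c['k1'],0,0,0,0.]))[:,0]
    return np.c_[p[:,0],-p[:,1],-np.ones(len(p))]@c['rotation'].T
def plane(c,uv,z):
    d=rays(c,uv); return c['eye']+d*((z-c['eye'][2])/d[:,2])[:,None]
def pts(c,mask):
    v,u=np.nonzero(mask&(c['depth']>0)); 
    return c['eye']+rays(c,np.c_[u,v])*c['depth'][v,u][:,None]
E
python3 - <<'E'
from h import *
s=bot.read_state(); print(s)
for n in('scene','side'):
    c=cam(n); cv2.imwrite(f'pics/{n}0.png',c['color'][:,:,::-1]); np.savez(f'{n}0.npz',**c); print(n,c['eye'],c['rotation'].round(3).tolist(),c['mtx'][0,0],c['k1'])
E
```

```text
pics
{'time': 0.0, 'q': array([ 1.29912047e+00,  2.64757675e-01,  1.60538204e+00, -1.53611871e-05,
        1.27367591e+00, -3.68948050e-02]), 'joint_vel': array([-0.0004163 ,  0.0018056 , -0.00037032, -0.00086421,  0.00038443,
        0.00038409]), 'joint_torque': array([-2.47598211e-03, -5.15112376e+01, -3.67304564e+01, -2.54414554e-04,
        1.31766958e-02, -4.30541746e-06]), 'tool_pos': array([0.15693441, 0.65615199, 0.40335419]), 'tcp_rot': array([-0.3679012 , -3.11964518,  0.00345354]), 'wrist_force': array([-0.24586046,  0.07273899, -0.12104284]), 'torque': array([-0.01374762, -0.01151911, -0.01096538]), 'grip_force': 0.0, 'width': 0.9974641617938382}
scene [ 1.06275144 -0.28611182  1.07246972] [0.507, 0.297, 1.066] 494.24197829406853 -0.09226245436134702
side [ 0.14446629 -0.29050494  0.84148161] [0.605, -0.34, -1.031] 375.1059733219098 -0.006378444273413489
```

View pics/scene0.png

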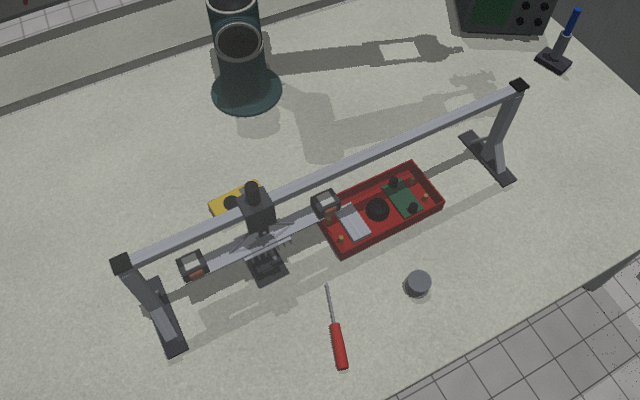

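View pics/side0.png

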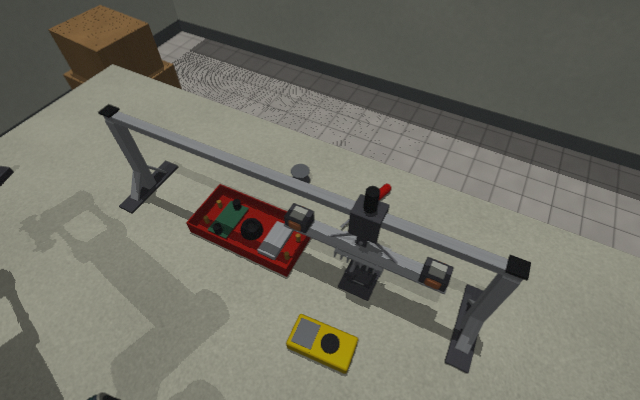

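Scene view: post caps at about (122,264) and (519,87), handle top at (251,186), socket at (377,209). Side view: caps at (517,267) and (110,112), handle top at (373,191), socket at (252,229).

```bash
cat >> h.py <<'E'
_cam=cam
def fix(c):
    if c['rotation'].ndim==1 or c['rotation'].shape!=(3,3): c['rotation']=cv2.Rodrigues(c['rotation'].astype(float))[0]
    return c
def cam(n): return fix(_cam(n))
E
python3 - <<'E'
from h import *
P={'scene':dict(capA=(122,264),capB=(519,87),hand=(251,186),sock=(377,209)),'side':dict(capA=(517,267),capB=(110,112),hand=(373,191),sock=(252,229))}
Z=dict(capA=.281,capB=.281,hand=.335,sock=.034)
for n in P:
    c=fix(dict(np.load(n+'0.npz'))); c['k1']=float(c['k1']); g=c['color'].max(2)
    for k,(u,v) in P[n].items():
        w=14
        m=np.zeros(g.shape,bool); m[v-w:v+w,u-w:u+w]=g[v-w:v+w,u-w:u+w]<60
        p=pts(c,m)
        dz={'sock':(.028,.040)}.get(k,(Z[k]-.005,Z[k]+.005))
        q=p[(p[:,2]>dz[0])&(p[:,2]<dz[1])]
        bb=(q.min(0)+q.max(0))/2 if len(q) else None
        print(n,k,'click',plane(c,[(u,v)],Z[k])[0].round(4),'mask',len(q),q.mean(0).round(4),bb)
    m=(c['color'][:,:,0]>90)&(c['color'][:,:,1]<50)
    p=pts(c,m); q=p[(p[:,2]>.037)&(p[:,2]<.047)]; q=q[:,:2]
    print(n,'tray',cv2.minAreaRect(q.astype(np.float32)))
E
```

```text
scene capA click [ 0.5695 -0.4343  0.281 ] mask 240 [ 0.5685 -0.4366  0.2816] [ 0.56626316 -0.43642165  0.28102213]
scene capB click [0.5414 0.4856 0.281 ] mask 161 [0.5357 0.4893 0.2823] [0.53517897 0.49271799 0.28104992]
scene hand click [ 0.5566 -0.1718  0.335 ] mask 67 [ 0.5589 -0.1732  0.3348] [ 0.55797009 -0.17297176  0.33408029]
scene sock click [0.555  0.1256 0.034 ] mask 225 [0.5479 0.1318 0.0324] [0.54747113 0.13185195 0.03317088]
scene tray ((0.5460504293441772, 0.1341363489627838), (0.1510990709066391, 0.29949501156806946), 1.7726004123687744)
side capA click [ 0.5622 -0.436   0.281 ] mask 427 [ 0.5628 -0.4375  0.281 ] [ 0.56440796 -0.43750929  0.28000419]
side capB click [0.5305 0.4805 0.281 ] mask 149 [0.532  0.4875 0.2812] [0.53349829 0.48820392 0.28036362]
side hand click [ 0.5562 -0.174   0.335 ] mask 138 [ 0.5539 -0.1738  0.3349] [ 0.55496272 -0.1731774   0.33428827]
side sock click [0.5357 0.12   0.034 ] mask 190 [0.5446 0.1303 0.0319] [0.54550602 0.13118413 0.03198937]
side tray ((0.5457784533500671, 0.13302049040794373), (0.1504793018102646, 0.3003365099430084), 1.5740045309066772)
```

>>> drive_tool([
  [0.24,-0.54,0.26],
  [0.24,-0.54,0.26],
  [0.24,-0.54,0.26],
  [0.24,-0.54,0.26],
  [0.24,-0.54,0.26],
  [0.24,-0.54,0.26],
  [0.24,-0.54,0.26],
  [0.24,-0.54,0.26],
], claw=[85,85,85,85,85,85,85,85], yaw=[0.0845,0.0845,0.0845,0.0845,0.0845,0.0845,0.0845,0.0845], newtons=80)

```text
time: 0.77
tool_pos: [0.2775, 0.384, 0.5359]
tcp_rot: [-0.047, 3.14, 0.0]
wrist_force: [0.8, -0.0, -1.0]
width: 0.992
grip_force: 0.0
```

>>> drive_tool([
  [0.24,-0.54,0],
  [0.24,-0.54,0],
  [0.24,-0.54,0],
  [0.24,-0.54,0],
  [0.24,-0.54,0],
  [0.24,-0.54,0],
  [0.24,-0.54,0],
  [0.24,-0.54,0],
], claw=[85,85,85,85,85,85,85,85], yaw=[0,0,0,0,0,0,0,0])

```text
time: 1.43
tool_pos: [0.3986, 0.1112, 0.5342]
tcp_rot: [-0.036, 3.141, -0.006]
wrist_force: [-0.1, 1.1, 0.2]
width: 0.995
grip_force: 0.0
```

>>> drive_tool([
  [0.318,-0.578,0],
  [0.318,-0.578,0],
  [0.318,-0.578,0],
  [0.318,-0.578,0],
  [0.318,-0.578,0],
  [0.318,-0.578,0],
  [0.318,-0.578,0],
  [0.318,-0.578,0],
], claw=[85,85,85,85,85,85,85,85], yaw=[0,0,0,0,0,0,0,0])

```text
time: 2.1
tool_pos: [0.5568, -0.1744, 0.534]
tcp_rot: [0.047, -3.141, -0.001]
wrist_force: [1.5, 1.0, 0.0]
width: 0.994
grip_force: 0.0
```

>>> drive_tool([
  [0,0,0],
  [0,0,0],
  [0,0,0],
], claw=[85,85,85], yaw=[0,0,0])

```text
time: 2.35
tool_pos: [0.556, -0.1721, 0.5338]
tcp_rot: [0.048, -3.14, -0.002]
wrist_force: [0.2, 0.5, -0.4]
width: 0.995
grip_force: 0.0
```

```bash
cat >> h.py <<'E'
U=np.array([-.0325,.9995,0]); X0=np.array([.5562,-.1733,0]); N=np.array([.9995,.0325,0])
def state():
    s=bot.read_state(); p=np.array(s['tool_pos'])-X0
    return s, p@U, p@N, p[2]   # travel, lateral, height
def angle(c,t):
    p=pts(c,np.ones(c['depth'].shape,bool)); s=(p-X0)@U-t; n=(p-X0)@N
    k=(abs(n)<.03)&(p[:,2]>.09)&(p[:,2]<.252)
    e=[]
    for sg in(1,-1):
        m=k&(sg*s>.11)&(sg*s<.215); z=p[m,2]
        if m.sum()<30: return None
        top=np.percentile(z,97); w=m&(p[:,2]>top-.006); e.append((s[w].mean(),p[w,2].mean(),m.sum(),s[m].min(),s[m].max(),top))
    return np.arctan2(e[0][5]-e[1][5],.33),e
def look(t): 
    s=bot.read_state(); c=cam('scene'); a=angle(c,t); return s['time'],a
E
python3 - <<'E'
from h import *
s,t,l,z=state(); print(t,l,z,s['q'].round(2),s['tcp_rot'],cv2.Rodrigues(np.array(s['tcp_rot']))[0][:,1])
print(look(0))
E
```

```text
0.0011595272279019794 -0.00015665871893419072 0.5338352148983385 [-0.34  0.04  1.63  0.    1.48 -1.94] [ 4.75318340e-02 -3.13950597e+00 -2.03203735e-03] [-0.03027173  0.99954083  0.00132033]
(2.35, (np.float64(-0.0020453496327808404), [(np.float64(0.1541444938249938), np.float64(0.1765102260177552), np.int64(849), np.float64(0.11013732855275113), np.float64(0.18429705355623727), np.float64(0.1795814614027787)), (np.float64(-0.15300611923514462), np.float64(0.17711098762945954), np.int64(940), np.float64(-0.18342378509255605), np.float64(-0.11000048607451067), np.float64(0.18025642772282707))]))
```

>>> drive_tool([
  [0,0,-0.05],
  [0,0,-0.1],
  [0,0,-0.134],
  [0,0,-0.134],
  [0,0,-0.134],
], claw=[85,85,85,85,85], yaw=[0,0,0,0,0])

```text
time: 2.82
tool_pos: [0.5554, -0.171, 0.4672]
tcp_rot: [0.051, -3.139, -0.001]
wrist_force: [0.3, -0.4, -0.7]
width: 0.993
grip_force: 0.0
```

>>> drive_tool([
  [0,0,0],
  [0,0,0],
  [0,0,0],
  [0,0,0],
  [0,0,0],
  [0,0,0],
  [0,0,0],
  [0,0,0],
], claw=[20,20,20,20,20,20,20,20], yaw=[0,0,0,0,0,0,0,0], newtons=60)

```text
time: 3.48
tool_pos: [0.5562, -0.1727, 0.4689]
tcp_rot: [-0.048, 3.14, -0.001]
wrist_force: [-1.1, 0.1, 6.3]
width: 0.292
grip_force: 59.1
```

Run:
```python
from h import *
s,t,l,z=state(); print(t,l,z,s['width']*85.4,s['grip_force'],s['wrist_force'],s['time'])
r=look(t);print(r[1][0]);c=cam('scene');cv2.imwrite('pics/g.png',c['color'][:,:,::-1])
```

```text
0.0005892013587792834 -2.5581130633943063e-06 0.46894630188527675 24.917782262859976 59.115564823150635 [-1.05679813  0.07094812  6.27942177] 3.4833
-0.018723948594201352
```

View pics/g.png

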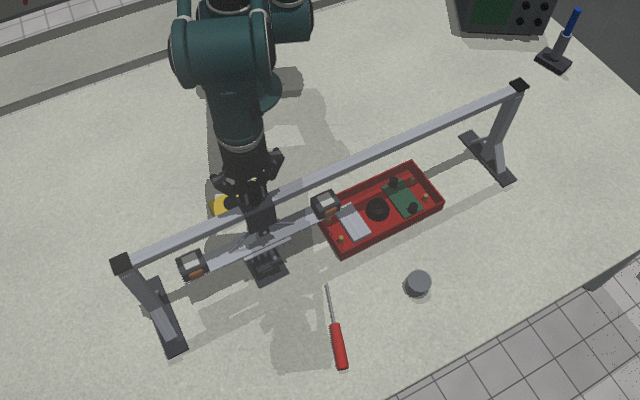

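>>> drive_tool([
  [-0.0003,0.01,0],
  [-0.0006,0.02,0],
  [-0.001,0.03,0],
  [-0.0013,0.04,0],
  [-0.0016,0.05,0],
  [-0.002,0.06,0],
  [-0.0023,0.07,0],
  [-0.0026,0.08,0],
], claw=[20,20,20,20,20,20,20,20], yaw=[0,0,0,0,0,0,0,0])

```text
time: 4.25
tool_pos: [0.5549, -0.1329, 0.469]
tcp_rot: [-0.047, 3.139, -0.003]
wrist_force: [-0.1, -3.1, 4.9]
width: 0.292
grip_force: 59.3
```

Run:
```python
from h import *
s,t,l,z=state(); print(t,l,z,s['width']*85.4,s['grip_force'],s['wrist_force'],s['time'])
for i in range(3):
  r=look(t);print(r[0],r[1][0], [np.round(e,3).tolist() for e in r[1][1]])
```

```text
0.04038247761942016 -2.3486837818426928e-05 0.4689575973184661 24.90972790218053 59.255772829055786 [-0.12255585 -3.1484101   4.88528706] 4.25
4.25 -0.25243634545729526 [[0.128, 0.138, 598.0, 0.11, 0.168, 0.141], [-0.166, 0.224, 989.0, -0.195, -0.11, 0.226]]
4.3 -0.2596961449656414 [[0.13, 0.137, 603.0, 0.11, 0.169, 0.14], [-0.166, 0.225, 971.0, -0.194, -0.11, 0.228]]
4.35 -0.2572466198401572 [[0.129, 0.138, 604.0, 0.11, 0.168, 0.14], [-0.165, 0.224, 976.0, -0.194, -0.11, 0.227]]
```

>>> drive_tool([
  [-0.0002,0.006,0],
  [-0.0004,0.012,0],
], claw=[20,20], yaw=[0,0])

```text
time: 4.57
tool_pos: [0.5547, -0.127, 0.469]
tcp_rot: [-0.048, 3.139, -0.003]
wrist_force: [-0.6, -1.2, 5.1]
width: 0.293
grip_force: 59.3
```

```bash
sed -i 's/np.arctan2(e\[0\]\[5\]-e\[1\]\[5\],.33)/np.arcsin((e[0][5]-e[1][5])\/.307)/' h.py
python3 - <<'E'
from h import *
s,t,l,z=state(); print(t,l,z,s['wrist_force'],s['time'])
for i in range(2):
  r=look(t);print(r[0],r[1][0])
E
```

```text
0.04627946755588396 1.6678714342339707e-06 0.46897949703317654 [-0.61669257 -1.16600928  5.09152824] 4.5667
4.5667 -0.301268039754593
4.6167 -0.2997454698781641
```

>>> drive_tool([
  [-0.0002,0.006,0],
], claw=[20], yaw=[0])

```text
time: 4.75
tool_pos: [0.5546, -0.1242, 0.469]
tcp_rot: [-0.048, 3.14, -0.003]
wrist_force: [-0.5, -1.6, 5.2]
width: 0.288
grip_force: 59.3
```

```bash
cat > m.py <<'E'
from h import *
import sys
s,t,l,z=state(); print(t,l,z,s['wrist_force'],s['time'])
for i in range(int(sys.argv[1])):
  r=look(t);print(round(r[0],3),round(float(r[1][0]),4))
E
python3 m.py 2
```

```text
0.04914935784741216 -8.456763805889742e-06 0.46896144536244533 [-0.50543561 -1.61871971  5.20586514] 4.75
4.75 -0.2988
4.8 -0.2838
```

```bash
python3 m.py 4
```

```text
0.049750085484892834 -6.236626575250667e-06 0.4689499795383124 [-1.98831458 -0.4290657   5.66652677] 4.85
4.85 -0.247
4.9 -0.1989
4.95 -0.1362
5.0 -0.0693
```

```bash
cat > plan.py <<'E'
from h import *
from scipy.optimize import minimize, least_squares
g=9.81; DT=1/12; K=10
def sim(th,w,v0,V,dt=DT,L=.44):
    "V: velocities per row; velocity changes act as impulses spread over the first half of a row"
    out=[]; v=v0; h=dt/K
    for vn in V:
        a=(vn-v)/(dt/2)
        for i in range(K):
            acc=a if i<K//2 else 0
            w+=h*(-g*np.sin(th)-np.cos(th)*acc)/L; th+=h*w
            out.append(th)
        v=vn
    return th,w,np.array(out)
def fitfree(ts,th,tend,L=.44):
    W=np.sqrt(g/L)*(1-.3**2/16*0)
    f=lambda p:[sim(p[0],p[1],0,[0]*6,(t-ts[0])/6)[0]-a for t,a in zip(ts[1:],th[1:])]+[p[0]-th[0]]
    p=least_squares(f,[th[0],0]).x
    return sim(p[0],p[1],0,[0]*12,(tend-ts[0])/12)[:2]
def plan(th,w,x,xt,N,vmax=.4,amax=.32):
    def obj(V): return np.sum(np.diff(np.r_[0,V,0])**2)*20
    def eq(V):
        a,b,_=sim(th,w,0,np.r_[V,0]); return [a*5,b,(x+V.sum()*DT-xt)*20]
    def ineq(V): return amax-abs(sim(th,w,0,V)[2][::5])
    r=minimize(obj,np.full(N,(xt-x)/N/DT),constraints=[dict(type='eq',fun=eq),dict(type='ineq',fun=ineq)],bounds=[(-vmax,vmax)]*N,options=dict(maxiter=200))
    return r.x,r
def show(V,th,w,x):
    d=np.cumsum(V)*DT; print('theta',sim(th,w,0,np.r_[V,0])[2][K-1::K].round(3)); print('x',(x+d).round(3))
    for i in range(0,len(V),8):
        dd=d[i:i+8]-(d[i-1] if i else 0); print([[round(-.065*q,4),round(1.999*q,3),0] for q in dd])
E
python3 - <<'E'
from plan import *
ts=[4.85,4.9,4.95,5.0]; th=[-.247,-.1989,-.1362,-.0693]
s=bot.read_state(); print(s['time'])
a,w=fitfree(ts,th,s['time']); print(a,w,np.hypot(a,w/4.72))
for N in(16,23):
    V,r=plan(a,w,.0495,.3065,N); print(N,r.message,r.fun); show(V,a,w,.0495)
E
```

```text
5.05
0.0026710627545197 1.449921468685315 0.30719836438743514
16 Optimization terminated successfully 2.1168774362063463
theta [ 0.088  0.131  0.143  0.131  0.099  0.056  0.018 -0.007 -0.013 -0.004
  0.013  0.029  0.036  0.032  0.018  0.003  0.   ]
x [0.068 0.097 0.13  0.164 0.197 0.228 0.252 0.268 0.278 0.281 0.282 0.283
 0.286 0.292 0.3   0.306]
[[np.float64(-0.0012), np.float64(0.036), 0], [np.float64(-0.0031), np.float64(0.095), 0], [np.float64(-0.0053), np.float64(0.162), 0], [np.float64(-0.0074), np.float64(0.228), 0], [np.float64(-0.0096), np.float64(0.295), 0], [np.float64(-0.0116), np.float64(0.356), 0], [np.float64(-0.0132), np.float64(0.405), 0], [np.float64(-0.0142), np.float64(0.438), 0]]
[[np.float64(-0.0006), np.float64(0.018), 0], [np.float64(-0.0008), np.float64(0.025), 0], [np.float64(-0.0009), np.float64(0.027), 0], [np.float64(-0.0009), np.float64(0.028), 0], [np.float64(-0.0011), np.float64(0.035), 0], [np.float64(-0.0015), np.float64(0.047), 0], [np.float64(-0.002), np.float64(0.063), 0], [np.float64(-0.0025), np.float64(0.076), 0]]
23 Optimization terminated su
[... 682 characters left out ...]
79), np.float64(0.243), 0]]
[[np.float64(-0.0006), np.float64(0.019), 0], [np.float64(-0.001), np.float64(0.031), 0], [np.float64(-0.0012), np.float64(0.037), 0], [np.float64(-0.0013), np.float64(0.041), 0], [np.float64(-0.0014), np.float64(0.044), 0], [np.float64(-0.0017), np.float64(0.051), 0], [np.float64(-0.0021), np.float64(0.063), 0], [np.float64(-0.0027), np.float64(0.082), 0]]
[[np.float64(-0.0008), np.float64(0.025), 0], [np.float64(-0.0018), np.float64(0.056), 0], [np.float64(-0.0029), np.float64(0.09), 0], [np.float64(-0.004), np.float64(0.124), 0], [np.float64(-0.005), np.float64(0.154), 0], [np.float64(-0.0057), np.float64(0.177), 0], [np.float64(-0.0061), np.float64(0.189), 0]]
```

>>> drive_tool([
  [-0.0012,0.036,0],
  [-0.0031,0.095,0],
  [-0.0053,0.162,0],
  [-0.0074,0.228,0],
  [-0.0096,0.295,0],
  [-0.0116,0.356,0],
  [-0.0132,0.405,0],
  [-0.0142,0.438,0],
], claw=[20,20,20,20,20,20,20,20], yaw=[0,0,0,0,0,0,0,0])

```text
time: 5.72
tool_pos: [0.5472, 0.0976, 0.469]
tcp_rot: [-0.05, 3.139, 0.001]
wrist_force: [-1.3, -1.2, 5.6]
width: 0.285
grip_force: 59.8
```

>>> drive_tool([
  [-0.0006,0.018,0],
  [-0.0008,0.025,0],
  [-0.0009,0.027,0],
  [-0.0009,0.028,0],
  [-0.0011,0.035,0],
  [-0.0015,0.047,0],
  [-0.002,0.063,0],
  [-0.0025,0.076,0],
], claw=[20,20,20,20,20,20,20,20], yaw=[0,0,0,0,0,0,0,0])

```text
time: 6.38
tool_pos: [0.5461, 0.1335, 0.469]
tcp_rot: [-0.048, 3.14, -0.001]
wrist_force: [-1.7, -1.7, 5.4]
width: 0.29
grip_force: 59.8
```

```bash
python3 m.py 14
```

```text
0.30693396506167336 -0.0001065189582131227 0.4689503346106727 [-1.73325203 -1.72617842  5.38997732] 6.3833
6.383 -0.0191
6.433 -0.0262
6.483 -0.0295
6.533 -0.0317
6.583 -0.0322
6.633 -0.0298
6.683 -0.0261
6.733 -0.0204
6.783 -0.012
6.833 -0.0059
6.883 0.0012
6.933 0.0097
6.983 0.0161
7.033 0.0234
```

Run:
```python
from plan import *
s,t,l,z=state(); T=[];A=[]
for i in range(28):
    r=look(t);T.append(r[0]);A.append(r[1][0])
T=np.array(T);A=np.array(A)
f=lambda p:p[0]*np.cos(p[2]*(T-T[0]))+p[1]*np.sin(p[2]*(T-T[0]))+p[3]-A
p=least_squares(f,[.03,.0,4.72,0]).x
te=bot.read_state()['time']; d=p[2]*(te-T[0])
a=p[0]*np.cos(d)+p[1]*np.sin(d); w=p[2]*(-p[0]*np.sin(d)+p[1]*np.cos(d))
print(t,p,'period',6.283/p[2],'amp',np.hypot(*p[:2]),'rms',np.std(f(p)),te,a,w)
for N in(7,15):
    V,r=plan(a,w,t,.3070,N); print(r.message); show(V,a,w,t)
```

```text
0.30729432537885837 [2.60740484e-02 1.90330806e-02 4.74988730e+00 1.38523685e-03] period 1.3227682258919926 amp 0.032281792948405774 rms 0.0008330791181895682 8.4833 0.031164227701966037 0.03999649582125191
Optimization terminated successfully
theta [ 0.033  0.025  0.006 -0.014 -0.024 -0.018 -0.003  0.   ]
x [0.306 0.309 0.314 0.319 0.319 0.314 0.307]
[[np.float64(0.0001), np.float64(-0.002), 0], [np.float64(-0.0001), np.float64(0.003), 0], [np.float64(-0.0005), np.float64(0.014), 0], [np.float64(-0.0008), np.float64(0.023), 0], [np.float64(-0.0008), np.float64(0.024), 0], [np.float64(-0.0005), np.float64(0.014), 0], [np.float64(0.0), np.float64(-0.001), 0]]
Optimization terminated successfully
theta [ 0.029  0.021  0.01  -0.002 -0.011 -0.016 -0.017 -0.014 -0.008 -0.003
  0.002  0.005  0.004  0.003  0.     0.   ]
x [0.309 0.311 0.313 0.314 0.314 0.313 0.311 0.309 0.307 0.305 0.304 0.304
 0.305 0.306 0.307]
[[np.float64(-0.0001), np.float64(0.003), 0], [np.float64(-0.0002), np.float64(0.007), 0], [np.float64(-0.0003), np.float64(0.011), 0], [np.float64(-0.0004), np.float64(0.013), 0], [np.float64(-0.0004), np.float64(0.013), 0], [np.float64(-0.0004), np.float64(0.012), 0], [np.float64(-0.0003), np.float64(0.008), 0], [np.float64(-0.0001), np.float64(0.004), 0]]
[[np.float64(0.0001), np.float64(-0.004), 0], [np.float64(0.0003), np.float64(-0.008), 0], [np.float64(0.0003), np.float64(-0.01), 0], [np.float64(0.0003), np.float64(-0.01), 0], [np.float64(0.0003), np.float64(-0.009), 0], [np.float64(0.0002), np.float64(-0.006), 0], [np.float64(0.0001), np.float64(-0.004), 0]]
```

>>> drive_tool([
  [-0.0001,0.003,0],
  [-0.0002,0.007,0],
  [-0.0003,0.011,0],
  [-0.0004,0.013,0],
  [-0.0004,0.013,0],
  [-0.0004,0.012,0],
  [-0.0003,0.008,0],
  [-0.0001,0.004,0],
], claw=[20,20,20,20,20,20,20,20], yaw=[0,0,0,0,0,0,0,0])

```text
time: 9.15
tool_pos: [0.546, 0.1358, 0.4689]
tcp_rot: [-0.048, 3.14, 0.002]
wrist_force: [-1.6, 1.5, 6.2]
width: 0.289
grip_force: 59.8
```

>>> drive_tool([
  [0.0001,-0.004,0],
  [0.0003,-0.008,0],
  [0.0003,-0.01,0],
  [0.0003,-0.01,0],
  [0.0003,-0.009,0],
  [0.0002,-0.006,0],
  [0.0001,-0.004,0],
], claw=[20,20,20,20,20,20,20], yaw=[0,0,0,0,0,0,0])

```text
time: 9.73
tool_pos: [0.5462, 0.1332, 0.469]
tcp_rot: [-0.048, 3.14, -0.001]
wrist_force: [-1.2, -0.8, 6.3]
width: 0.287
grip_force: 59.9
```

```bash
cat > f.py <<'E'
from plan import *
import sys
s,t,l,z=state(); T=[];A=[]
for i in range(28):
    r=look(t);T.append(r[0]);A.append(r[1][0])
T=np.array(T);A=np.array(A)
W=4.75;B=np.c_[np.cos(W*(T-T[0])),np.sin(W*(T-T[0])),np.ones(len(T))]
p=np.linalg.lstsq(B,A,rcond=None)[0]
te=bot.read_state()['time']; d=W*(te-T[0])
a=p[0]*np.cos(d)+p[1]*np.sin(d); w=W*(-p[0]*np.sin(d)+p[1]*np.cos(d))
print(t,p,'amp',np.hypot(*p[:2]),'rms',np.std(B@p-A),te,a,w)
V,r=plan(a,w,t,float(sys.argv[1]),15); print(r.message); show(V,a,w,t)
E
python3 f.py .307
python3 - <<'E'
from h import *
for n in('scene','side'):
    c=cam(n); cv2.imwrite(f'pics/{n}1.png',c['color'][:,:,::-1]); np.savez(f'{n}1.npz',**c)
    m=(c['color'][:,:,0]>90)&(c['color'][:,:,1]<50)
    p=pts(c,m); q=p[(p[:,2]>.037)&(p[:,2]<.047)]; print(cv2.minAreaRect(q[:,:2].astype(np.float32)))
    p=pts(c,np.ones(c['depth'].shape,bool)); s=(p-X0)@U;nn=(p-X0)@N
    m=(abs(nn)<.03)&(p[:,2]>.16)&(p[:,2]<.19); print(n,'module end mid',(s[m].min()+s[m].max())/2,s[m].max()-s[m].min(), 'tray s',np.percentile((q-X0)@U,[.5,99.5]).mean())
    im=c['color'][100:330,130:560,::-1] if n=='scene' else c['color'][100:330,100:530,::-1]
    cv2.imwrite(f'pics/{n}1c.png',cv2.resize(im,None,fx=1.8,fy=1.8,interpolation=2))
E
```

```text
0.3067004297511122 [-0.00068291 -0.00146819  0.00163753] amp 0.0016192397777782578 rms 0.0007848275141740808 11.1333 -0.0011640343313557618 -0.005346570825916097
Optimization terminated successfully
theta [-0.001 -0.001 -0.001 -0.001 -0.     0.     0.     0.001  0.001  0.
  0.     0.     0.     0.    -0.     0.   ]
x [0.307 0.307 0.306 0.306 0.306 0.306 0.306 0.307 0.307 0.307 0.307 0.307
 0.307 0.307 0.307]
[[np.float64(0.0), np.float64(-0.0), 0], [np.float64(0.0), np.float64(-0.0), 0], [np.float64(0.0), np.float64(-0.0), 0], [np.float64(0.0), np.float64(-0.001), 0], [np.float64(0.0), np.float64(-0.001), 0], [np.float64(0.0), np.float64(-0.001), 0], [np.float64(0.0), np.float64(-0.0), 0], [np.float64(0.0), np.float64(-0.0), 0]]
[[np.float64(-0.0), np.float64(0.0), 0], [np.float64(-0.0), np.float64(0.0), 0], [np.float64(-0.0), np.float64(0.001), 0], [np.float64(-0.0), np.float64(0.001), 0], [np.float64(-0.0), np.float64(0.001), 0], [np.float64(-0.0), np.float64(0.001), 0], [np.float64(-0.0), np.float64(0.001), 0]]
((0.6172511577606201, 0.18868643045425415), (0.04852541536092758, 0.207657590508461), 16.180757522583008)
scene module end mid 0.20158718035854062 0.9585848297509167 tray s 0.3551349585138388
((0.5231851935386658, 0.1320563405752182), (0.10553090274333954, 0.3007490336894989), 1.8919439315795898)
side module end mid 0.20075154003422974 0.9590737720741843 tray s 0.30597077373717674
```

View pics/scene1c.png

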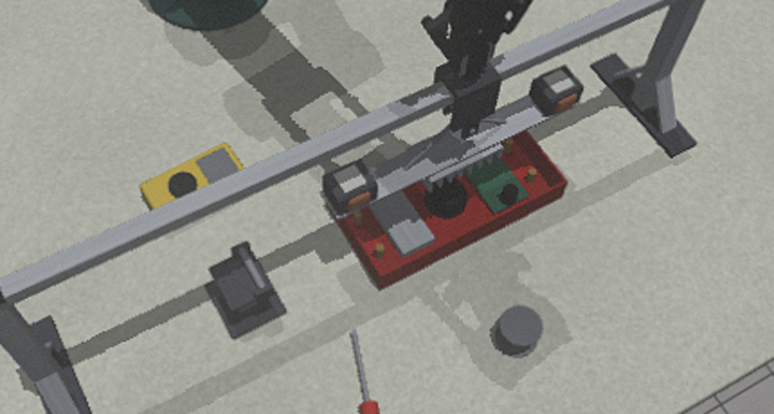

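The crop shows the module hanging level over the red tray, roughly centred on the socket boss at about (447,197) in the crop. I'll check the centring numerically within each camera's own frame.

Run:
```python
from h import *
for n in('scene','side'):
  for k,t in((0,0),(1,.3067)):
    c=fix(dict(np.load(f'{n}{k}.npz'))); c['k1']=float(c['k1'])
    p=pts(c,np.ones(c['depth'].shape,bool)); s=(p-X0)@U;nn=(p-X0)@N
    m=(abs(nn)<.028)&(p[:,2]>.145)&(p[:,2]<.18)&(abs(s-t)<.22); q=np.percentile(s[m],[.5,99.5])
    r=(c['color'][:,:,0]>90)&(c['color'][:,:,1]<50)
    P=pts(c,r);P=P[(P[:,2]>.037)&(P[:,2]<.047)];Q=np.percentile((P-X0)@U,[.3,99.7])
    print(n,k,'module mid',q.mean().round(4),q,'tray',Q.mean().round(4),Q)
```

```text
scene 0 module mid 0.001 [-0.17969293  0.18173981] tray 0.3095 [0.16177574 0.45725307]
scene 1 module mid 0.3065 [0.12511929 0.48783465] tray 0.3549 [0.25388001 0.45596301]
side 0 module mid -0.0001 [-0.18035052  0.18024631] tray 0.3064 [0.15666911 0.45621721]
side 1 module mid 0.3056 [0.12443483 0.4866715 ] tray 0.3061 [0.15603297 0.45615361]
```

>>> drive_tool([
  [0,0,0],
  [0,0,0],
  [0,0,0],
  [0,0,0],
  [0,0,0],
  [0,0,0],
  [0,0,0],
  [0,0,0],
], claw=[20,20,20,20,20,20,20,20], yaw=[0,0,0,0,0,0,0,0])

```text
time: 11.9
tool_pos: [0.5462, 0.1334, 0.4689]
tcp_rot: [-0.048, 3.14, -0.0]
wrist_force: [-2.2, -0.1, 5.7]
width: 0.288
grip_force: 59.8
```

>>> drive_tool([
  [0,0,0],
  [0,0,0],
  [0,0,0],
  [0,0,0],
  [0,0,0],
  [0,0,0],
  [0,0,0],
  [0,0,0],
], claw=[20,20,20,20,20,20,20,20], yaw=[0,0,0,0,0,0,0,0])

```text
time: 12.57
tool_pos: [0.5461, 0.1334, 0.469]
tcp_rot: [-0.048, 3.14, -0.0]
wrist_force: [-2.4, -0.2, 6.7]
width: 0.29
grip_force: 59.8
```

>>> drive_tool([
  [0,0,0],
  [0,0,0],
  [0,0,0],
  [0,0,0],
  [0,0,0],
  [0,0,0],
  [0,0,0],
  [0,0,0],
], claw=[20,20,20,20,20,20,20,20], yaw=[0,0,0,0,0,0,0,0])

```text
time: 13.23
tool_pos: [0.5461, 0.1333, 0.4689]
tcp_rot: [-0.048, 3.14, -0.0]
wrist_force: [-2.3, -0.3, 6.8]
width: 0.29
grip_force: 59.8
```

>>> drive_tool([
  [0,0,0],
  [0,0,0],
  [0,0,0],
  [0,0,0],
  [0,0,0],
  [0,0,0],
  [0,0,0],
  [0,0,0],
], claw=[20,20,20,20,20,20,20,20], yaw=[0,0,0,0,0,0,0,0])

```text
time: 13.9
tool_pos: [0.5461, 0.1334, 0.4689]
tcp_rot: [-0.048, 3.14, -0.0]
wrist_force: [-2.2, -1.4, 4.8]
width: 0.288
grip_force: 59.8
```

```bash
python3 f.py .307 | head -2
```

```text
0.3068309998256267 [-1.85778416e-03 -2.05705658e-05  1.33386724e-03] amp 0.0018578980441201866 rms 0.0011058466945999773 15.3 -0.0017415715935790936 0.0030736336717416108
Optimization terminated successfully
```

Still (under 2 mrad) for 5.5 s. Opening the fingers and lifting off.

>>> drive_tool([
  [0,0,0],
  [0,0,0],
  [0,0,0],
  [0,0,0],
  [0,0,0],
  [0,0,0],
  [0,0,0],
  [0,0,0],
], claw=[30,40,55,70,85,85,85,85], yaw=[0,0,0,0,0,0,0,0])

```text
time: 15.97
tool_pos: [0.5461, 0.1335, 0.4676]
tcp_rot: [0.048, -3.141, 0.0]
wrist_force: [-0.2, -0.4, -0.7]
width: 0.99
grip_force: 0.0
```

>>> drive_tool([
  [0,0,0.03],
  [0,0,0.07],
  [0,0,0.12],
  [0,0,0.17],
  [0,0,0.2],
  [0,0,0.2],
  [0,0,0.2],
  [0,0,0.2],
], claw=[85,85,85,85,85,85,85,85], yaw=[0,0,0,0,0,0,0,0])

```text
time: 16.63
tool_pos: [0.5459, 0.1335, 0.5662]
tcp_rot: [0.048, -3.139, 0.001]
wrist_force: [-0.7, -0.6, -0.7]
width: 0.999
grip_force: 0.0
```

```bash
python3 f.py .307 | head -1
python3 - <<'E'
from h import *
c=cam('side'); cv2.imwrite('pics/end.png',c['color'][:,:,::-1])
p=pts(c,np.ones(c['depth'].shape,bool)); s=(p-X0)@U;nn=(p-X0)@N
m=(abs(nn)<.028)&(p[:,2]>.145)&(p[:,2]<.18)&(abs(s-.3067)<.22); print(np.percentile(s[m],[.5,99.5]).mean())
E
```

```text
0.3069378532469892 [-0.00155701  0.0003411   0.00141783] amp 0.001593935752100966 rms 0.0007646295811478526 18.0333 -0.0013310957356185429 0.004164900449922336
0.3057622855555055
```

View pics/end.png

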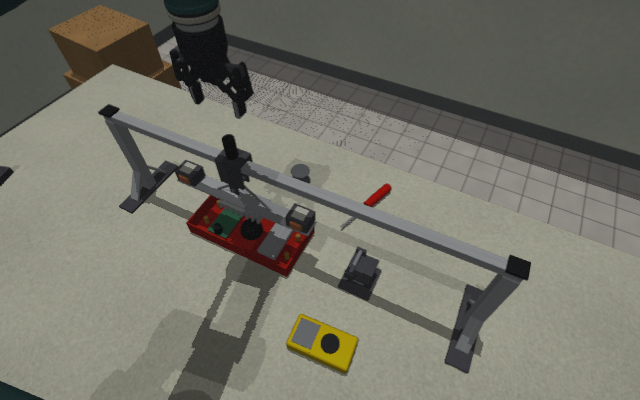

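The gripper is clear of the handle, now at (230,145). The module hangs level over the socket at (252,229), and the bystanders are where they started.

```bash
python3 -c "
from workcell import bot
print(bot.finish_job())"
```

```text
the job is handed in; nothing more can be done
None
```

The job is handed in: the module hangs within about 1 mm of the socket centre along the rail, swinging less than 2 mrad. It held still there for 5.5 s before I let go of the trolley and lifted clear, about 18 s in all; no verdict came back.

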